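# Hold down the two-button gate release with a bar

## Robot

A 6-joint arm with a two-finger parallel gripper is mounted at the origin on the work surface. World frame = base frame: x ahead of the robot, y to its left, z up, the work surface at z = 0. Lengths are in m, angles in rad, forces in N, time in s.
With the tool pointing down it reaches from about 0.325 to 0.75 m from the base axis. Payload 7.6 kg.
Tool frame: the origin (TCP) lies on the front face of the gripper's body, between the roots of the fingers; the fingertips stand 73 mm ahead of it and the grasp point (between the pads) lies 54 mm ahead of it; z points along the fingers, y is the line along which they close (so a half turn about z gives the same grasp; the last joint's range is limited). The gripper opens to 85 mm and grips with 20 to 120 N. Pads are 22 mm wide; open, the fingers measure 114 mm over their backs; the gripper's body (76 mm by 85 mm) begins 54 mm behind the grasp point. The pads swing forward as they close: fully open they stand 13 mm farther back than shut.
Start: joints at [-0.07, 0.052, 1.401, -0, 1.689, -0.07], TCP at [0.525, 0, 0.304] pointing down, gripper open.
Joint ranges: [-2.9, 2.9], [-0.91, 2.17], [0.12, 2.37], [-1.06, 4.2], [0.26, 2.73], [-2.93, 2.93]. Speed limits (rad/s): [2.57, 2.57, 3.01, 3.14, 3.14, 3.14].

## Interface

Orientations are given as a unit quaternion [x, y, z, w].
In Python, from plant import telemetry, vision, manip gives the robot as it stands.
- The arm moves only by the tool send_rows, never from a script. Its argument "series" is a list of rows, each a list of 3 entries, a list of its own where there are three numbers: the opening, from 0 (shut) to 1 (fully open), then the shift along the tool's x, y, z each as a share of 0.1 m, from -1 to 1, then the turn, a rotation vector about the tool's x, y, z each as a share of 90 degrees, from -1 to 1. In form: [[claw, [x, y, z], [rx, ry, rz]], ...]. A call has 1 to 20 rows; each row is the pose to reach, as a shift and turn from the pose commanded when the call began, along the tool's axes at that moment; what a row does not reach only later rows make up. A row lasts 1/8 s, in which the tool goes at most 62.5 mm and 10.7 degrees, less where a joint would pass 70% of its speed; a pose out of reach is approached as far as the arm can. A call with a number of a shift or a turn outside -1 to 1 is refused whole. A call with a gripper value outside its range is refused whole. The fingers move at their own pace and stop on an object; the grip force is fixed at half the most. Time passes only in rows, so rows that repeat a pose let the fingers close. It gives the time, the measured TCP pose, the force, the opening and the grip force at its end, in the units of the state.
- telemetry.get_obs(): the state, without advancing time (a new reading comes with each control period).
- vision.camera(name): name is "scene" or "side" or "wrist"; returns a dict with "pixels" (400x640x3 uint8, red, green, blue), "intrinsics" (3x3 intrinsics, pixels), "rvec" (rotation vector, rad) and "tvec" (3), from world to camera coordinates, as OpenCV has them; the wrist camera has in their place "T_tool_cam" (4x4, takes a point from camera to tool coordinates, whose origin is the TCP and whose axes are the flange's). Camera axes: x right, y down, z forward; pixel columns grow to the right and rows downward; lengths in m; the calibration is good to about 2 mm. The wrist camera is an equidistant fisheye: a pixel r from the principal point sees the ray r / f radians off the axis. A picture is of the moment at which its call begins: read the wrist's pose just before it. There is no depth.
- manip.hand_in(): hands the job in; it is judged then, once.
Trained networks look in a picture, given as the dict that the camera call returned (one of the last four; its "shot" number tells which), for a name from the list of things; names that differ only in an ending like _2 or _b are one class to them, and where a whole thing is asked for, a point or a joint stands for the part that bears it (a point fixed in the world has none). Each returns a list of dicts, best first, with "score" (0 to 1); they miss things now and then, are a little off and sometimes report something else, mostly with a low value. They report only what shows in the picture. A call takes as long as a camera call.
- vision.recognise(query, picture): "location" ([column, row] in pixels, amid what is visible of it).
- vision.masks_of(query, picture): "mask" (400x640 bool, what is visible of it) and "location" ([column, row] in pixels, amid what is visible of it).
The state is a dict: "time_s": time; "joint_pos": joint angles; "joint_vel": joint speeds; "joint_efforts": joint torques, N m; "ee_pos": TCP position; "eef_rot": TCP orientation; "contact_force": force on the tool from outside, world axes, zero at the start; "ft_torque": the same for the moment, N m; "grip_width": opening from 0.0 (shut) to 1.0 (fully open); "grasp_force": force on a finger pad.
Only numpy, scipy, OpenCV 4.12 (cv2) and the standard library are available. Lean on these libraries where they do the work, as an engineer would, in place of code of your own. Each camera call takes 0.05 s, during which the arm holds its last target. There are 200 camera calls.

## Task

The nursery gate only unlocks while both spring-loaded fork heads of the release box on the bench are held about half-way down (10 mm of their 20 mm travel), and they are too far apart for one hand: lay the long wooden block across them, down in both forks and centred, and let go so that it rests there by itself. Then press down on the middle of the block until both heads are half-way down, and finish while still holding it so, touching only the block; never push a head to the bottom of its travel (that sets off the alarm), and leave the cup, hammer, drum and piggy bank alone.

Things in the scene. Friction and masses are not known exactly. Their poses are not given: they have to be found in the camera images.
- release: Gate release box, fixed on the bench: white housing 70 mm (its x) by 260 mm (its y) by 60 mm high, origin at the centre of its underside. On its top two spring-loaded grey plastic fork heads stand on steel stems at y = +90 and -90 mm (180 mm apart). Between them nothing stands above the housing but 6 mm high collars round the stems.
- release_mid (a point): Point on the box midway between the forks, 90 mm above the bench: level with the channel floors when the heads are up. Does not move with the heads. Axes as the box.
- fork_plus (a point): Centre of the channel floor of the head at the box's +y end; moves with it; axes as the box. The head is a plate 56 (x) by 36 (y) by 8 mm with a cheek, leaning outward, on its +x and its -x edge: a channel along the box's y, open at both ends, about 40 mm wide at its floor, 46 mm at the top, 15 mm deep. Floor 90 mm above the bench when up; slides straight down by at most 20 mm.
- fork_minus (a point): The same for the equal head at the box's -y end.
- head_plus (a joint): Downward travel of the head at the box's +y end in m: 0 up, 0.020 at the bottom, 0.010 half-way. Springs back; needs 2 N to start, 4.5 N half-way, 7 N at the bottom. It does not sink under the block's weight alone.
- head_minus (a joint): The same for the head at the box's -y end.
- bar_mid (a point): Centre (half-way up, 12 mm above its underside) of the bridging bar: a long plain brown wooden building block, 260 mm (its x) by 28 mm (y) by 24 mm high (z), about 0.12 kg, loose, lying flat on the bench with its z up.
- bar: The same wooden block; origin at the centre of its underside.
- cup: Bystander: small teal plastic tea cup, 68 mm across, 55 mm high, with a handle; origin under its centre.
- hammer: Bystander: wooden toy hammer lying on the bench, 200 mm long (its x), head 40 mm thick; origin underneath, near its middle.
- drum: Bystander: red tin drum toy, 122 mm across, 89 mm high; origin under its centre.
- piggy: Bystander: brown ceramic piggy bank, 126 mm long (its y), 90 mm wide, 112 mm high; origin under its centre.

How it is judged:
On the way, in this order (a step that is already met when the one before it is completed fails the run):
1. the block rests by itself in both forks, let go, with both heads up (z of bar_mid in the frame of fork_plus between 0.007 and 0.017 m and z of bar_mid in the frame of fork_minus between 0.007 and 0.017 m and horizontal distance between bar_mid and release_mid below 0.03 m and value of joint each of head_plus, head_minus below 0.003 m and contact force between the fingers and bar below 0.1 N and linear speed of bar below 0.02 m/s), for 0.2 s.
2. both heads are held about half-way down through the block (z of bar_mid in the frame of fork_plus between 0.007 and 0.017 m and z of bar_mid in the frame of fork_minus between 0.007 and 0.017 m and horizontal distance between bar_mid and release_mid below 0.03 m and value of joint head_plus between 0.006 and 0.014 m and value of joint head_minus between 0.006 and 0.014 m), for 0.3 s.
At the end, for the whole second after the job is handed in: Still holding: the robot pushes on the block (more than 4 N), the block lies on the floors of both forks (centre 7 to 17 mm above each), within 30 mm of centred, at rest, both heads are 6 to 14 mm down, and the robot itself does not touch the release box (all of step 2 and contact force between any of the fingers, the arm and bar above 4 N and contact force between bar and release above 5 N and contact force between each of the arm, the fingers and release below 0.5 N and linear speed of bar below 0.02 m/s); the arm keeps its last pose, push and grip.
It fails at once if a head is pushed to the bottom of its travel (over 18.5 mm) (value of joint any of head_plus, head_minus above 0.0185 m).
It fails at once if the cup is disturbed (moved over 20 mm) (distance of cup from where it was at the start of the episode above 0.02 m).
It fails at once if the hammer is disturbed (moved over 20 mm) (distance of hammer from where it was at the start of the episode above 0.02 m).
It fails at once if the drum is disturbed (moved over 20 mm) (distance of drum from where it was at the start of the episode above 0.02 m).
It fails at once if the piggy is disturbed (moved over 20 mm) (distance of piggy from where it was at the start of the episode above 0.02 m).
It also fails if it takes over 45 s, if anything falls off the work surface, if the arm or the gripper's body presses on something with over 40 N, if the wrist force passes 120 N, or if a joint passes its speed limit or range.

## Working session

There is one attempt and no reset: what is moved stays moved. The work goes in short steps, Python scripts to look and compute and a tool call to move; the robot and the scene stay as the last step left them, time stands still between calls to the robot, and variables do not carry over. Pictures are saved under pics/ and viewed, at most 10 in all, crops included, and the job is handed in when it is done.

Besides the shell and the picture viewer there is one more tool, called after ">>>" by a JSON object that holds its "fn" and its "kwargs". send_rows: Moves the arm, as the interface text tells. Shift numbers are shares of 0.1 m and turn numbers shares of 90 degrees, none past 1 either way. Its arguments: {"type":"object","properties":{"series":{"type":"array","items":{"type":"array"}}},"required":["series"]}

```bash
mkdir -p pics
cat > h.py <<'E'
import numpy as np, cv2
from scipy.spatial.transform import Rotation as R
from plant import telemetry, vision, manip
def rays(p,px):
    """world origin and dirs for fixed cam"""
    K=np.array(p["intrinsics"]);Rm=cv2.Rodrigues(np.array(p["rvec"],float))[0];t=np.array(p["tvec"]).ravel()
    px=np.atleast_2d(np.array(px,float)); d=np.c_[px,np.ones(len(px))]@np.linalg.inv(K).T@Rm
    return -Rm.T@t,d
def wrays(p,o,px):
    K=np.array(p["intrinsics"]);px=np.atleast_2d(np.array(px,float))
    v=(px-K[:2,2])/[K[0,0],K[1,1]];th=np.linalg.norm(v,axis=1,keepdims=True)
    d=np.c_[np.sin(th)*v/np.maximum(th,1e-9),np.cos(th)]
    T=np.array(p["T_tool_cam"]);Rt=R.from_quat(o["eef_rot"]).as_matrix()
    return np.array(o["ee_pos"])+Rt@T[:3,3], d@(Rt@T[:3,:3]).T
def onz(c,d,z): return c+d*((z-c[2])/d[:,2:3])
def rect(mask,c,f,z):
    ys,xs=np.nonzero(mask);P=onz(c,f(np.c_[xs,ys]),z)[:,:2]
    return cv2.minAreaRect((P*1000).astype(np.float32))
E
cat > a.py <<'E'
from h import *
o=telemetry.get_obs();print(o["time_s"],o["ee_pos"],o["eef_rot"],o["contact_force"])
ims=[]
for n in ["scene","side","wrist"]:
    p=vision.camera(n);im=p["pixels"][:,:,::-1].copy()
    for q in ["bar","release","fork_plus","cup","hammer","drum","piggy"]:
        for m in vision.masks_of(q,p)[:2]:
            if m["score"]<.3: continue
            f=(lambda x:rays(p,x)[1]) if n!="wrist" else (lambda x:wrays(p,o,x)[1])
            c=rays(p,[[0,0]])[0] if n!="wrist" else wrays(p,o,[[0,0]])[0]
            z={"bar":.024,"release":.06,"fork_plus":.09}.get(q,0.03)
            print(n,q,round(m["score"],2),np.round(m["location"]),np.round(onz(c,f([m["location"]]),z)[0],3),m["mask"].sum(),rect(m["mask"],c,f,z) if q in("bar","release") else "")
    cv2.imwrite(f"pics/{n}0.png",im);ims.append(im)
E
python3 a.py
```

```text
0.0 [5.24805897e-01 6.42760866e-05 3.03072265e-01] [ 7.07093494e-01  7.07119626e-01 -5.18081812e-04 -5.96897583e-04] [ 0.33708797 -0.77740809 -0.08293109]
scene bar 0.84 [258. 200.] [ 0.59  -0.19   0.024] 447 ((576.4298095703125, -195.40151977539062), (270.8832702636719, 37.021026611328125), 3.928323268890381)
scene release 0.82 [372. 204.] [0.551 0.214 0.06 ] 2089 ((524.174560546875, 214.59353637695312), (266.9922180175781, 191.6244354248047), 78.86693572998047)
scene fork_plus 0.73 [398. 198.] [0.535 0.296 0.09 ] 174 
scene fork_plus 0.69 [372. 203.] [0.58  0.217 0.09 ] 2074 
scene cup 0.65 [190. 180.] [ 0.552 -0.473  0.03 ] 429 
scene hammer 0.75 [445. 227.] [0.568 0.467 0.03 ] 363 
scene drum 0.63 [446. 225.] [0.557 0.47  0.03 ] 381 
scene drum 0.61 [266. 241.] [ 0.787 -0.094  0.03 ] 1462 
scene piggy 0.79 [322. 251.] [0.783 0.092 0.03 ] 1051 
side bar 0.83 [362. 197.] [ 0.548 -0.189  0.024] 494 ((557.6600341796875, -193.32814025878906), (258.6536560058594, 48.853389739990234), 3.867385149002075)
side bar 0.44 [323. 277.] [0.519 0.211 0.024] 1853 ((519.9739990234375, 195.48948669
[... 225 characters left out ...]
side fork_plus 0.48 [310. 284.] [0.525 0.293 0.09 ] 195 
side hammer 0.73 [288. 334.] [0.52  0.454 0.03 ] 573 
side hammer 0.53 [323. 278.] [0.514 0.22  0.03 ] 1802 
side drum 0.74 [297. 187.] [ 0.801 -0.118  0.03 ] 976 
side piggy 0.63 [268. 219.] [0.818 0.079 0.03 ] 673 
wrist bar 0.69 [331. 305.] [ 0.544 -0.193  0.024] 3513 ((544.9323120117188, -196.22251892089844), (224.66188049316406, 43.79350280761719), 4.904603481292725)
wrist release 0.56 [291.  49.] [0.499 0.131 0.06 ] 6989 ((497.0204162597656, 135.75198364257812), (112.26557922363281, 74.52621459960938), 79.09576416015625)
wrist drum 0.61 [510. 244.] [ 0.803 -0.105  0.03 ] 7249 
wrist piggy 0.65 [546. 104.] [0.83  0.097 0.03 ] 5548
```

View pics/scene0.png

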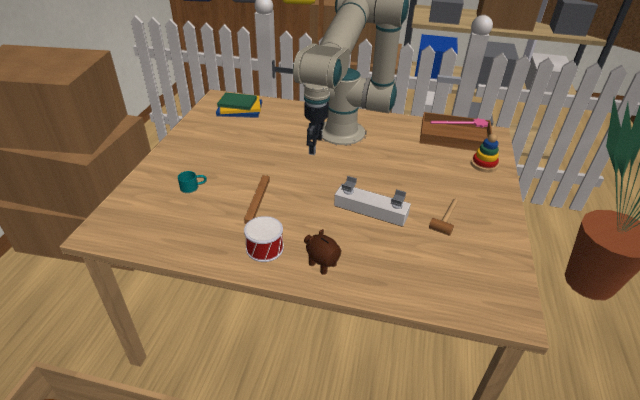

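View pics/wrist0.png

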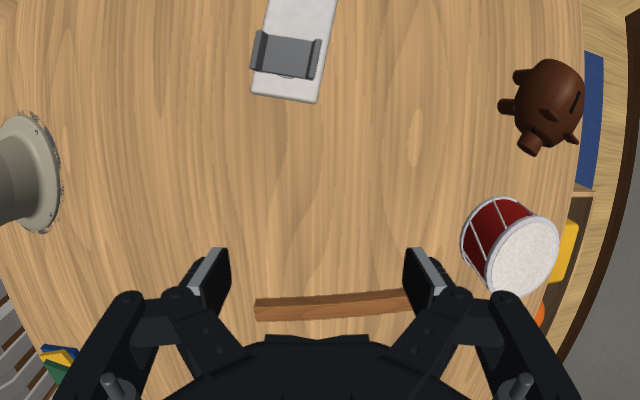

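The scene view shows the bar at about (258,200), the box at (372,204), the drum at (266,241) and the piggy at (322,251). The cup and hammer are well clear. The wrist view shows the near fork at (286,55) and the bar at (331,305). Next I'll look at the box from above.

>>> {"fn": "send_rows", "kwargs": {"series": [[1,[0.5,0,0],[0,0,0]],[1,[1,0,0],[0,0,0]],[1,[1,0,0],[0,0,0]],[1,[1,0,0],[0,0,0]]]}}

```text
time_s: 1.7
ee_pos: [0.525, 0.0999, 0.3039]
eef_rot: [0.707, 0.707, -0.0, 0.0]
contact_force: [-0.8, 0.3, -0.7]
grip_width: 0.997
grasp_force: 0.0
```

```bash
cat > b.py <<'E'
from h import *
import sys
o=telemetry.get_obs();print(o["time_s"],o["ee_pos"],o["contact_force"])
p=vision.camera("wrist");cv2.imwrite("pics/%s.png"%sys.argv[1],p["pixels"][:,:,::-1])
c=wrays(p,o,[[0,0]])[0];f=lambda x:wrays(p,o,x)[1]
for q,z in [("fork_plus",.09),("release",.06),("bar",.024)]:
    for m in vision.masks_of(q,p)[:3]:
        print(q,round(m["score"],2),np.round(m["location"]),np.round(onz(c,f([m["location"]]),z)[0],3),m["mask"].sum(),rect(m["mask"],c,f,z))
E
python3 b.py w1
```

```text
1.7 [0.52501754 0.09987328 0.30387473] [-0.84474028  0.32931262 -0.73005183]
release 0.87 [303.  95.] [0.511 0.183 0.06 ] 13280 ((509.72625732421875, 186.11773681640625), (215.04763793945312, 71.62390899658203), 78.56010437011719)
bar 0.51 [388. 342.] [ 0.637 -0.173  0.024] 121 ((629.5409545898438, -171.9658966064453), (15.730148315429688, 36.889183044433594), 84.26879119873047)
```

View pics/w1.png

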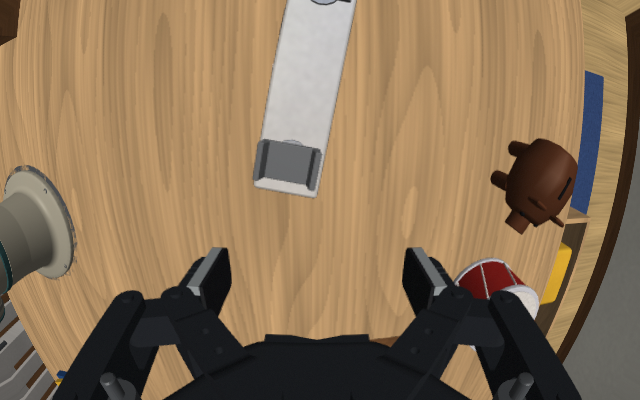

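The near fork's floor is at about (290,161), and the far fork is cut off at (325,0). I'll move 80 mm further along y.

>>> {"fn": "send_rows", "kwargs": {"series": [[1,[0.5,0,0],[0,0,0]],[1,[0.9,0,0],[0,0,0]],[1,[0.9,0,0],[0,0,0]],[1,[0.9,0,0],[0,0,0]]]}}

```text
time_s: 2.4
ee_pos: [0.5252, 0.1893, 0.3038]
eef_rot: [0.707, 0.707, -0.0, 0.0]
contact_force: [-0.5, -1.2, 0.5]
grip_width: 0.995
grasp_force: 0.0
```

```bash
python3 b.py w2
```

```text
2.4 [0.52516363 0.18927984 0.30384649] [-0.49315882 -1.22049334  0.49266161]
release 0.94 [306. 146.] [0.514 0.22  0.06 ] 15647 ((513.087890625, 205.06890869140625), (267.4941711425781, 71.59580993652344), 79.07605743408203)
bar 0.42 [311. 147.] [0.518 0.213 0.024] 15440 ((511.841552734375, 197.6449432373047), (296.6071472167969, 79.04322052001953), 78.80948638916016)
```

View pics/w2.png

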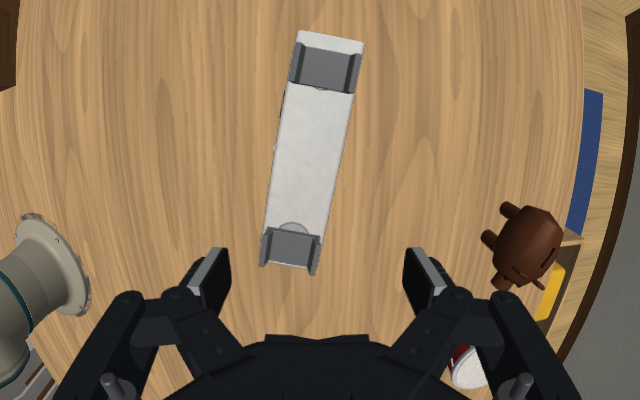

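Run:
```python
from h import *
o=telemetry.get_obs();p=vision.camera("wrist")
P=onz(*wrays(p,o,[[326,69],[291,249]]),.09);print(P,P.mean(0),np.linalg.norm(P[0]-P[1]),np.degrees(np.arctan2(*(P[0]-P[1])[[1,0]])))
C=onz(*wrays(p,o,[[299,30],[363,43]]),.06);print(C)
```

```text
[[0.5333572  0.29568092 0.09      ]
 [0.49812226 0.11828906 0.09      ]] [0.51573973 0.20698499 0.09      ] 0.18085732872393728 78.76568921230029
[[0.50733811 0.34007873 0.06      ]
 [0.57149396 0.32707369 0.06      ]]
```

>>> {"fn": "send_rows", "kwargs": {"series": [[1,[-0.5,0,0],[0,0,0.1]],[1,[-1,0,0],[0,0,0.2]],[1,[-1,0.1,0],[0,0,0.3]],[1,[-1,0.1,0],[0,0,0.4]],[1,[-1,0.1,0],[0,0,0.5]],[1,[-1,0.1,0],[0,0,0.6]],[1,[-1,0.1,0],[0,0,0.7]],[1,[-1,0.1,0],[0,0,0.8]],[1,[-1,0.1,0],[0,0,0.95]],[1,[-1,0.1,0],[0,0,0.95]]]}}

```text
time_s: 3.9
ee_pos: [0.535, 0.0895, 0.304]
eef_rot: [0.999, 0.037, 0.0, 0.0]
contact_force: [-1.1, -0.5, -0.4]
grip_width: 1.004
grasp_force: 0.0
```

>>> {"fn": "send_rows", "kwargs": {"series": [[1,[0,0.5,0],[0,0,0]],[1,[-0.1,1,0],[0,0,0]],[1,[-0.1,1,0],[0,0,0]]]}}

```text
time_s: 4.28
ee_pos: [0.5325, -0.0136, 0.304]
eef_rot: [0.999, 0.037, 0.0, 0.0]
contact_force: [0.4, 0.2, 0.1]
grip_width: 1.0
grasp_force: 0.0
```

>>> {"fn": "send_rows", "kwargs": {"series": [[1,[0,0.5,0],[0,0,0]],[1,[-0.2,1,0],[0,0,0]],[1,[-0.2,1,0],[0,0,0]]]}}

```text
time_s: 4.65
ee_pos: [0.5201, -0.1142, 0.304]
eef_rot: [0.999, 0.037, -0.0, 0.0]
contact_force: [0.4, 1.6, -0.3]
grip_width: 1.0
grasp_force: 0.0
```

>>> {"fn": "send_rows", "kwargs": {"series": [[1,[0,0.5,0],[0,0,0]],[1,[-0.3,0.8,0.4],[0,0,0]],[1,[-0.3,0.8,0.4],[0,0,0]],[1,[-0.3,0.8,0.4],[0,0,0]]]}}

```text
time_s: 5.15
ee_pos: [0.4979, -0.1929, 0.2649]
eef_rot: [0.999, 0.04, 0.001, 0.0]
contact_force: [-0.6, 0.0, 0.5]
grip_width: 0.998
grasp_force: 0.0
```

```bash
python3 b.py w3
```

```text
5.15 [ 0.49785883 -0.19294178  0.26486415] [-0.56019913  0.00922606  0.45055018]
release 0.93 [ 54. 158.] [0.509 0.125 0.06 ] 6979 ((497.59625244140625, 150.8916778564453), (221.05128479003906, 111.34564971923828), 79.29851531982422)
bar 0.58 [333. 112.] [ 0.564 -0.203  0.024] 6548 ((558.1178588867188, -203.23370361328125), (247.0026092529297, 29.913846969604492), 4.534611701965332)
```

View pics/w3.png

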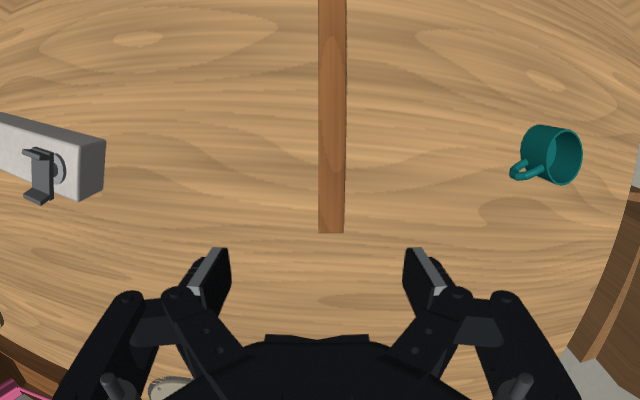

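The bar is at columns 319-347 with its near end at (332,233), in line with the tool. The cup is at (550,155), clear. Next I'll go down and grasp.

>>> {"fn": "send_rows", "kwargs": {"series": [[1,[0.4,0.15,0.3],[0,0,0]],[1,[0.66,0.15,0.7],[0,0,0]],[1,[0.66,0.15,1],[0,0,0]],[1,[0.66,0.15,1],[0,0,0]]]}}

```text
time_s: 5.85
ee_pos: [0.5637, -0.2026, 0.1615]
eef_rot: [0.999, 0.04, -0.002, -0.001]
contact_force: [0.2, 0.0, 0.9]
grip_width: 1.003
grasp_force: 0.0
```

>>> {"fn": "send_rows", "kwargs": {"series": [[1,[0,0,0.3],[0,0,0]],[1,[0,0,0.6],[0,0,0]],[1,[0,0,0.8],[0,0,0]],[1,[0,0,0.89],[0,0,0]],[1,[0,0,0.89],[0,0,0]]]}}

```text
time_s: 6.48
ee_pos: [0.5644, -0.2037, 0.0755]
eef_rot: [0.999, 0.039, 0.0, 0.0]
contact_force: [-0.8, 0.2, 1.1]
grip_width: 1.001
grasp_force: 0.0
```

>>> {"fn": "send_rows", "kwargs": {"series": [[0,[0,0,0],[0,0,0]],[0,[0,0,0],[0,0,0]],[0,[0,0,0],[0,0,0]],[0,[0,0,0],[0,0,0]],[0,[0,0,0],[0,0,0]],[0,[0,0,0],[0,0,0]]]}}

```text
time_s: 7.22
ee_pos: [0.5645, -0.2038, 0.0756]
eef_rot: [0.999, 0.039, 0.001, 0.0]
contact_force: [-1.6, 0.5, 5.4]
grip_width: 0.313
grasp_force: 60.9
```

>>> {"fn": "send_rows", "kwargs": {"series": [[0,[0,0,-0.3],[0,0,0]],[0,[0,0,-0.7],[0,0,0]],[0,[0,0,-1],[0,0,0]],[0,[0,0,-1],[0,0,0]]]}}

```text
time_s: 7.72
ee_pos: [0.5649, -0.2039, 0.1769]
eef_rot: [0.999, 0.039, 0.002, 0.001]
contact_force: [-0.7, -0.3, -2.6]
grip_width: 0.312
grasp_force: 60.1
```

>>> {"fn": "send_rows", "kwargs": {"series": [[0,[0,0,-0.3],[0,0,0]],[0,[-0.1,-0.3,-0.7],[0,0,0]],[0,[-0.2,-0.6,-0.7],[0,0,-0.1]],[0,[-0.3,-1,-0.7],[0,0,-0.2]],[0,[-0.3,-1,-0.7],[0,0,-0.3]],[0,[-0.3,-1,-0.7],[0,0,-0.4]],[0,[-0.3,-1,-0.7],[0,0,-0.5]],[0,[-0.3,-1,-0.7],[0,0,-0.6]],[0,[-0.3,-1,-0.7],[0,0,-0.7]],[0,[-0.3,-1,-0.7],[0,0,-0.8]],[0,[-0.3,-1,-0.7],[0,0,-0.826]],[0,[-0.3,-1,-0.7],[0,0,-0.826]]]}}

```text
time_s: 9.22
ee_pos: [0.5259, -0.1061, 0.2425]
eef_rot: [0.773, 0.635, -0.001, -0.002]
contact_force: [0.1, 0.1, -1.5]
grip_width: 0.313
grasp_force: 60.2
```

>>> {"fn": "send_rows", "kwargs": {"series": [[0,[0.4,0,0],[0,0,0]],[0,[0.8,0,0],[0,0,0]],[0,[1,0,0],[0,0,0]],[0,[1,0,0],[0,0,0]]]}}

```text
time_s: 9.72
ee_pos: [0.5457, -0.0073, 0.2441]
eef_rot: [0.772, 0.636, -0.001, -0.0]
contact_force: [-0.8, -1.1, -1.2]
grip_width: 0.313
grasp_force: 60.2
```

>>> {"fn": "send_rows", "kwargs": {"series": [[0,[0.4,0,0],[0,0,0]],[0,[0.8,0,0],[0,0,0]],[0,[1,0,0],[0,0,0]],[0,[1,0,0],[0,0,0]]]}}

```text
time_s: 10.22
ee_pos: [0.5652, 0.09, 0.2445]
eef_rot: [0.772, 0.635, -0.0, 0.0]
contact_force: [-0.5, 0.2, -1.7]
grip_width: 0.317
grasp_force: 60.2
```

>>> {"fn": "send_rows", "kwargs": {"series": [[0,[0.4,-0.3,0],[0,0,0]],[0,[0.8,-0.6,0],[0,0,0]],[0,[1,-0.71,0],[0,0,0]],[0,[1,-0.71,0],[0,0,0]],[0,[1,-0.71,0],[0,0,0]]]}}

```text
time_s: 10.85
ee_pos: [0.5153, 0.2003, 0.2449]
eef_rot: [0.773, 0.634, -0.0, 0.0]
contact_force: [0.3, -0.7, -1.2]
grip_width: 0.316
grasp_force: 60.2
```

```bash
python3 b.py w4
python3 - <<'E'
from h import *
p=vision.camera("side");a=p["pixels"][180:360,200:440,::-1];q=vision.camera("scene");b=q["pixels"][110:260,270:470,::-1]
a=cv2.resize(a,(400,300));b=cv2.resize(b,(400,300));cv2.imwrite("pics/sb.png",np.hstack([a,b]))
E
```

```text
10.85 [0.51527761 0.20027299 0.24487942] [ 0.30205889 -0.70253092 -1.21629389]
fork_plus 0.63 [277.  68.] [0.506 0.305 0.09 ] 766 ((531.1634521484375, 298.01605224609375), (38.12189483642578, 62.62147903442383), 79.00920104980469)
fork_plus 0.59 [280. 129.] [0.499 0.261 0.09 ] 2692 ((514.72314453125, 208.38980102539062), (241.76278686523438, 62.96189880371094), 79.16643524169922)
release 0.83 [280. 132.] [0.494 0.256 0.06 ] 2804 ((512.3974609375, 199.5313720703125), (273.8393249511719, 70.94916534423828), 78.95819091796875)
release 0.65 [291. 319.] [0.461 0.068 0.06 ] 73 ((487.2228698730469, 71.8806381225586), (15.176295280456543, 69.55511474609375), 80.04874420166016)
bar 0.71 [316. 161.] [0.518 0.22  0.024] 22511 ((512.240966796875, 186.29391479492188), (381.72039794921875, 69.82536315917969), 78.59724426269531)
```

View pics/w4.png

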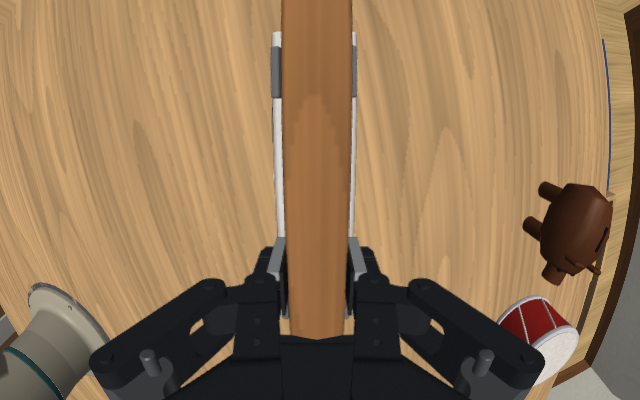

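View pics/sb.png

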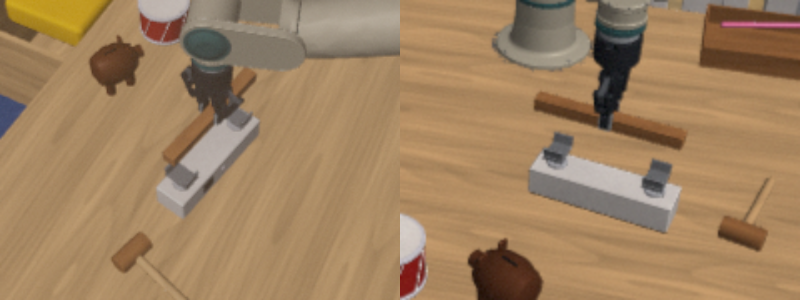

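The bar at columns 281-352 sits over both forks, with the cheeks showing at 273 and 356. It needs about -2 mm sideways and +7.5 mm lengthwise. I'll lower it now.

>>> {"fn": "send_rows", "kwargs": {"series": [[0,[0.08,-0.02,0.1],[0,0,0]],[0,[0.08,-0.02,0.3],[0,0,0]],[0,[0.08,-0.02,0.5],[0,0,0]],[0,[0.08,-0.02,0.65],[0,0,0]],[0,[0.08,-0.02,0.73],[0,0,0]],[0,[0.08,-0.02,0.76],[0,0,0]],[0,[0.08,-0.02,0.77],[0,0,0]],[0,[0.08,-0.02,0.77],[0,0,0]]]}}

```text
time_s: 12.15
ee_pos: [0.5146, 0.2101, 0.1685]
eef_rot: [0.773, 0.635, 0.001, 0.0]
contact_force: [-0.7, -0.3, -1.3]
grip_width: 0.311
grasp_force: 60.2
```

Run:
```python
from h import *
o=telemetry.get_obs();print(o["ee_pos"],o["contact_force"],o["ft_torque"])
a=vision.camera("wrist")["pixels"][:,150:490,::-1];q=vision.camera("scene");b=q["pixels"][150:250,310:440,::-1]
b=cv2.resize(b,(455,350));a=cv2.copyMakeBorder(a[:350],0,0,0,0,0);cv2.imwrite("pics/p1.png",np.hstack([a,b]))
```

```text
[0.51462155 0.21012335 0.16851679] [-0.6594247  -0.32313975 -1.30013633] [0.04857854 0.03199765 0.00077909]
```

View pics/p1.png

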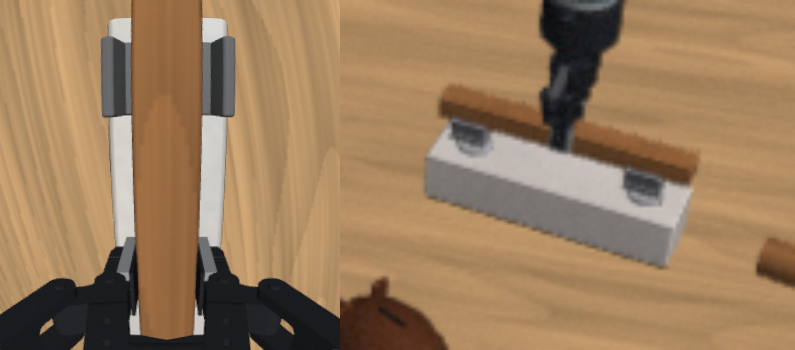

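The bar is centred between the cheeks (104-233 around 133-200) with its underside in the channels. I'll lower the last few millimetres in small steps.

>>> {"fn": "send_rows", "kwargs": {"series": [[0,[0,0,0.02],[0,0,0]],[0,[0,0,0.025],[0,0,0]],[0,[0,0,0.025],[0,0,0]]]}}

```text
time_s: 12.62
ee_pos: [0.5144, 0.2101, 0.1656]
eef_rot: [0.773, 0.635, 0.0, 0.0]
contact_force: [-0.5, -0.1, 0.1]
grip_width: 0.313
grasp_force: 60.4
```

>>> {"fn": "send_rows", "kwargs": {"series": [[0.4,[0,0,0],[0,0,0]],[0.6,[0,0,0],[0,0,0]],[0.8,[0,0,0],[0,0,0]],[0.8,[0,0,0],[0,0,0]],[0.8,[0,0,-0.2],[0,0,0]],[0.8,[0,0,-0.5],[0,0,0]],[0.8,[0,0,-0.7],[0,0,0]],[0,[0,0,-0.7],[0,0,0]],[0,[0,0,-0.7],[0,0,0]],[0,[0,0,-0.7],[0,0,0]],[0,[0,0,-0.7],[0,0,0]],[0,[0,0,-0.7],[0,0,0]],[0,[0,0,-0.7],[0,0,0]]]}}

```text
time_s: 14.25
ee_pos: [0.5144, 0.2101, 0.2353]
eef_rot: [0.773, 0.635, -0.0, 0.0]
contact_force: [0.4, -0.6, -0.2]
grip_width: -0.0
grasp_force: 0.0
```

Run:
```python
from h import *
o=telemetry.get_obs();print(o["ee_pos"],o["contact_force"],o["grip_width"])
p=vision.camera("wrist");a=p["pixels"][:350,150:490,::-1];q=vision.camera("scene");b=q["pixels"][150:250,310:440,::-1]
for m in vision.masks_of("bar",p)[:2]:
    print(m["score"],rect(m["mask"],wrays(p,o,[[0,0]])[0],lambda x:wrays(p,o,x)[1],.114))
b=cv2.resize(b,(455,350));cv2.imwrite("pics/p2.png",np.hstack([a,b]))
```

```text
[0.51437759 0.21005017 0.2353204 ] [ 0.41153167 -0.60848299 -0.17085741] -0.00022436031079082285
0.6 ((515.8743896484375, 221.32064819335938), (239.02601623535156, 29.07689666748047), 78.6811752319336)
```

View pics/p2.png

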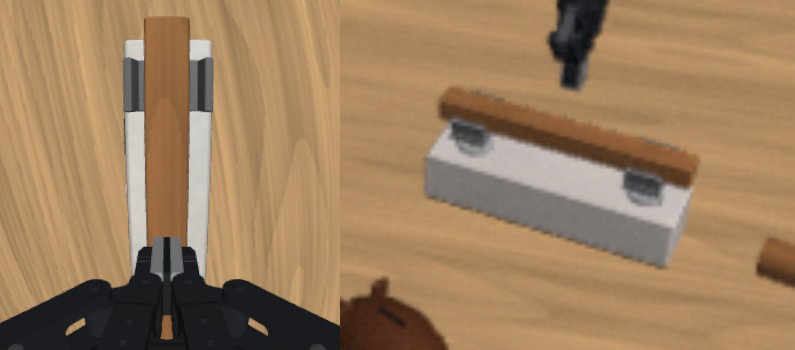

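The bar rests by itself in both forks, and the closed fingers are above its middle. Now I'll press.

>>> {"fn": "send_rows", "kwargs": {"series": [[0,[-0.025,0,0.15],[0,0,0]],[0,[-0.025,0,0.3],[0,0,0]],[0,[-0.025,0,0.4],[0,0,0]],[0,[-0.025,0,0.44],[0,0,0]],[0,[-0.025,0,0.46],[0,0,0]],[0,[-0.025,0,0.48],[0,0,0]],[0,[-0.025,0,0.5],[0,0,0]],[0,[-0.025,0,0.51],[0,0,0]],[0,[-0.025,0,0.51],[0,0,0]]]}}

```text
time_s: 15.52
ee_pos: [0.5141, 0.2077, 0.1848]
eef_rot: [0.773, 0.635, 0.0, 0.0]
contact_force: [-0.3, -0.2, 2.5]
grip_width: -0.003
grasp_force: 1.2
```

>>> {"fn": "send_rows", "kwargs": {"series": [[0,[0,0,0.01],[0,0,0]],[0,[0,0,0.02],[0,0,0]],[0,[0,0,0.03],[0,0,0]],[0,[0,0,0.04],[0,0,0]],[0,[0,0,0.04],[0,0,0]]]}}

```text
time_s: 16.15
ee_pos: [0.5141, 0.2077, 0.1806]
eef_rot: [0.773, 0.635, 0.0, 0.0]
contact_force: [0.9, 0.8, 5.1]
grip_width: 0.003
grasp_force: 2.3
```

>>> {"fn": "send_rows", "kwargs": {"series": [[0,[0,0,0.01],[0,0,0]],[0,[0,0,0.02],[0,0,0]],[0,[0,0,0.03],[0,0,0]],[0,[0,0,0.04],[0,0,0]],[0,[0,0,0.04],[0,0,0]]]}}

```text
time_s: 16.77
ee_pos: [0.5141, 0.2077, 0.1768]
eef_rot: [0.773, 0.635, 0.0, 0.0]
contact_force: [-0.5, 1.2, 6.6]
grip_width: -0.002
grasp_force: 3.2
```

Run:
```python
from h import *
F=[]
for i in range(6):
    p=vision.camera("side" if i%2 else "wrist");o=telemetry.get_obs();F.append(np.r_[o["contact_force"],o["ee_pos"][2],o["ft_torque"]])
    if i%2==0:
        m=vision.masks_of("bar",p)[0];print(rect(m["mask"],wrays(p,o,[[0,0]])[0],lambda x:wrays(p,o,x)[1],.104)[1])
print(np.round(F,4),np.mean(F,0))
a=cv2.resize(vision.camera("scene")["pixels"][150:250,310:440,::-1],(520,400));cv2.imwrite("pics/p3.png",a)
```

```text
(188.33786010742188, 28.271732330322266)
(188.35694885253906, 28.65174674987793)
(188.35340881347656, 28.864334106445312)
[[ 1.1113  0.5585  6.8655  0.1768  0.0616 -0.0967  0.0142]
 [ 0.5226  0.3025  7.0058  0.1769  0.0913 -0.0741 -0.0201]
 [-0.1663 -0.1375  5.8562  0.1769  0.0852 -0.0141  0.012 ]
 [ 0.7727  0.2587  6.4474  0.1769  0.0629 -0.0855  0.0583]
 [ 0.2156  0.9769  5.6252  0.1769  0.0802 -0.0152 -0.0302]
 [-0.8692  0.364   6.1027  0.1769  0.0544 -0.0543  0.0113]] [ 0.26441966  0.3871871   6.31713646  0.17687982  0.07259008 -0.05666065
  0.00758313]
```

View pics/p3.png

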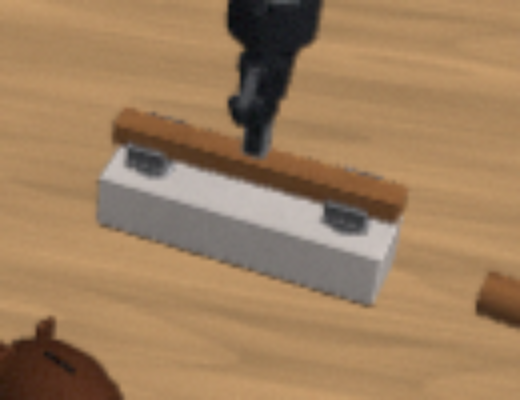

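>>> {"fn": "send_rows", "kwargs": {"series": [[0,[0,0,0.007],[0,0,0]],[0,[0,0,0.013],[0,0,0]],[0,[0,0,0.013],[0,0,0]],[0,[0,0,0.013],[0,0,0]],[0,[0,0,0.013],[0,0,0]],[0,[0,0,0.013],[0,0,0]]]}}

```text
time_s: 18.02
ee_pos: [0.5141, 0.2077, 0.1757]
eef_rot: [0.772, 0.635, 0.0, 0.0]
contact_force: [0.0, 0.7, 6.5]
grip_width: 0.0
grasp_force: 3.5
```

Run:
```python
from h import *
F=[]
for i in range(6):
    vision.camera("side");o=telemetry.get_obs();F.append(np.r_[o["contact_force"],o["ee_pos"][2]])
print(np.mean(F,0)); F=np.mean(F,0)
if 5.5<F[2]<9.5: print(manip.hand_in())
```

```text
[-2.53657482e-03  6.90950673e-01  7.43629856e+00  1.75690589e-01]
the job is handed in; nothing more can be done
None
```

The block rested by itself in both forks, and I handed the job in while still pressing on its middle. By my estimate both heads are about 9–11 mm down (pressing force about 7.4 N); the hand-in returned no verdict.

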